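# Unfold the crank and clamp the specimen block in its corner

### The arm

A 6-joint arm with a two-finger parallel gripper is mounted at the origin on a cart in front of the work surface, level with it; the furniture and walls round the work are solid. World frame = base frame: x ahead of the robot, y to its left, z up, the work surface at z = 0. Lengths are in mm, angles in rad, forces in N, time in s.
With the tool pointing down it reaches from about 300 to 775 mm from the base axis. Payload 14.6 kg.
Tool frame: the origin (TCP) lies on the mounting face of the last link; the fingertips stand 199 mm ahead of it and the grasp point (between the pads) lies 180 mm ahead of it; z points along the fingers, y is the line along which they close (so a half turn about z gives the same grasp; the last joint's range is limited). The gripper opens to 94 mm and grips with 3 to 60 N. Pads are 16 mm wide; open, the fingers measure 119 mm over their backs; the gripper's body (75 mm by 177 mm) begins 78 mm behind the grasp point.
Start: joints at [1.169, 0.3, 1.521, -0, 1.321, -0.067], TCP at [180.717, 519.454, 404.646] pointing down, gripper open.
Joint ranges: [-3.03, 3.03], [-0.79, 2.21], [0.23, 2.52], [-1.04, 4.18], [0, 3.07], [-2.55, 2.55]. Speed limits (rad/s): [2.22, 2.22, 2.57, 3.14, 3.14, 3.14].

### API

Orientations are given as [roll, pitch, yaw] about the fixed x, y, z axes, in that order (R = Rz(yaw) Ry(pitch) Rx(roll)).
In Python, from cell import manip gives the robot as it stands. The module is installed in compiled form; this text tells all that it offers.
- The arm moves only by the shell command python3 -m creep 'ROWS' [FORCE]. ROWS is a JSON object of lists of equal length, an entry for each row: "slide": the shift along the world's x, y, z in cm, a list of three; "turn": the turn about the world's z in rad; "claw": the opening, from 0 (shut) to 1 (fully open). A call has 1 to 8 rows; each row shifts and turns the commanded pose from where the row before left it; what a row does not reach is not made up. A row lasts 1/8 s, in which the tool goes at most 62.5 mm and 10.7 degrees, less where a joint would pass 70% of its speed; a pose out of reach is approached as far as the arm can. A call with a gripper value outside its range is refused whole. The fingers move at their own pace and stop on an object; FORCE is the grip in N (left out, the last holds). Time passes only in rows, so rows that do not move let the fingers close. It gives the time, the measured TCP pose, the force, the opening and the grip force at its end, in the units of the state.
- manip.read_state(): the state, without advancing time (a new reading comes with each control period).
- manip.camera(name): name is "scene" or "top" or "wrist"; returns (picture, depth): 480x640x3 uint8, red, green, blue; 480x640 float32, mm along the optical axis (not along the pixel's ray), 0 where there is no reading.
- manip.calibration(name): a dict with "intrinsics" (3x3 intrinsics, pixels), "pose" (4x4, takes a point from camera to world coordinates). Camera axes: x right, y up, looking along -z (the intrinsics and any distortion apply to the point x, -y, -z); pixel columns grow to the right and rows downward; lengths in mm; the calibration is good to about 2 mm. A picture is of the moment at which its call begins: read the wrist's pose just before it. calibration takes no time and is no camera call; for the wrist camera it gives the pose at the moment of the call.
- manip.sign_off(): hands the job in; it is judged then, once.
Trained networks look in the newest picture that a camera, given by its name, has taken for a name from the list of things; names that differ only in an ending like _2 or _b are one class to them, and where a whole thing is asked for, a point or a joint stands for the part that bears it (a point fixed in the world has none). Each returns a list of dicts, best first, with "score" (0 to 1); they miss things now and then, are a little off and sometimes report something else, mostly with a low value. They report only what shows in the picture. A call takes as long as a camera call.
- manip.cut_out(query, camera): "mask" (480x640 bool, what is visible of it) and "position" ([column, row] in pixels, amid what is visible of it).
The state is a dict: "clock": time; "joints": joint angles; "qd": joint speeds; "effort": joint torques, N m; "eef_pos": TCP position; "eef_rot": TCP orientation; "wrist_force": force on the tool from outside, world axes, zero at the start; "moment": the same for the moment, N m; "finger_gap": finger opening in mm; "finger_force": force on a finger pad.
Only numpy, scipy, OpenCV 4.12 (cv2) and the standard library are available. Lean on these libraries where they do the work, as an engineer would, in place of code of your own. Each camera call takes 0.05 s, during which the arm holds its last target. There are 200 camera calls.

### The job

Push the loose metal block on the fixture's bed square and flush into the corner of the two fences. Then flip the folded handle of the hand wheel fully upright and crank the wheel clockwise with it until the jaw holds the block firmly - stop when the crank turns clearly stiff and do not force it - and let go, leaving the block clamped in its corner. Do not turn the wheel with the handle folded, and do not knock the glassware.

Things in the scene. Friction and masses are not known exactly. Their poses are not given: they have to be found in the camera images.
- fixture: Clamping fixture fixed on the worktop: grey base 165 x 335 mm, its top (the bed) at z = 20 mm. Origin on the worktop, z up. The jaw travels along local +y towards the end fence. The near (-x) side is open. The gear housing, 112 x 110 mm, top at z = 56 mm, is centred at x = 0, y = -126 mm and carries the hand wheel.
- corner (a point): Inside corner of both fences at bed level; axes as the fixture's. Fences: steel bars 14 mm thick, 22 mm high above the bed; the end fence runs from here 130 mm to -x (the block bears on it in +y), the back fence 150 mm to -y (the block bears on it in +x). The block is flush when its centre is at x = -40 mm, y = -30 mm from here, its long side along x.
- block: Loose aluminium specimen block, 80 (x) x 60 (y) x 45 (z) mm, about 0.4 kg, lying on the bed, askew and some 5 to 40 mm off the fences. Origin at the centre of its underside, x along its length. It starts within 0.25 rad of its final direction.
- jaw: Steel jaw with a spring-backed black rubber pad, 66 mm wide (x), reaching 35 mm above the bed. Origin on the bed at the middle of the pad's front face (pad relaxed); axes as the fixture's. Moves 10 mm in +y per radian of the wheel. The pad yields up to 13 mm as the jaw presses. At least 40 mm are free between pad and block at the start.
- wheel (a joint): Angle of the hand wheel, rad, growing clockwise seen from above, which closes the jaw; starts at 0 to 2.5, ends at 11.5. Aluminium disc, 126 mm diameter, vertical axis. It takes about 6 N at the upright handle to turn freely (a friction brake holds it where it is left) and 2 N more per 10 N of jaw pressure. Firm means about 30 N at the jaw: some 6 N more than when free. 90 N is too much.
- handle (a joint): Fold angle of the crank handle: 0 = folded flat across the wheel's hub, 1.571 = fully upright (a stop). Stiff hinge, stays where it is left; about 2 N at its end moves it.
- wheel_centre (a point): Wheel axis at the wheel's top face, 74 mm above the worktop.
- handle_hinge (a point): Hinge of the handle, 50 mm from the wheel axis and 11 mm above the wheel's top face, between two small steel lugs 28 mm over all that reach 17 mm above the face. The hinge axis is horizontal and tangential to the wheel.
- handle_end (a point): Free end of the handle, 72 mm from its hinge. The handle is a black freely revolving sleeve, 17 mm diameter, from 14 to 72 mm from the hinge. Folded, it points from the hinge across the wheel axis and ends 22 mm beyond it, with its axis 11 mm above the wheel's top face.
- beaker_100: Glass beaker 54 x 56 x 70 mm, a bystander; origin at the centre of its underside.
- petri_a: Glass petri dish 66 x 66 x 32 mm, a bystander; origin at the centre of its underside.
- flask_100: Conical flask 62 x 63 x 117 mm, a bystander; origin at the centre of its underside.

How it is judged:
By the outcome, as a careful person would: the job done as asked, in the order asked, and still so for the second after the job is handed in, with the robot touching nothing.
It also fails if it takes over 72 s, if anything falls off the work surface, if the arm or the gripper's body presses on something with over 40 N, if the wrist force passes 120 N, or if a joint passes its speed limit or range.

## Working session

There is one attempt and no reset: what is moved stays moved. The work goes in short steps, Python scripts to look and compute and a shell command to move; the robot and the scene stay as the last step left them, time stands still between calls to the robot, and variables do not carry over. Pictures are saved under pics/ and viewed, at most 10 in all, crops included, and the job is handed in when it is done.

```bash
mkdir -p pics; cat > h.py <<'E'
import numpy as np, cv2
from cell import manip
def pts(cam,depth,mask=None):
    c=manip.calibration(cam);K=np.array(c["intrinsics"]);T=np.array(c["pose"])
    if mask is None: mask=np.ones(depth.shape,bool)
    v,u=np.nonzero(mask&(depth>0));d=depth[v,u]
    P=np.c_[(u-K[0,2])/K[0,0]*d,-(v-K[1,2])/K[1,1]*d,-d]
    return P@T[:3,:3].T+T[:3,3],u,v
def snap(cam,name=None):
    im,d=manip.camera(cam)
    if name: cv2.imwrite(f"pics/{name}.png",im[:,:,::-1])
    return im,d
E
python3 - <<'E'
from h import *
s=manip.read_state();print(s)
print(manip.calibration("top"))
for c in ("top","scene"):
    im,d=snap(c,c+"0")
    for q in ("fixture","block","jaw","wheel","handle","handle_end","handle_hinge","beaker_100","petri_a","flask_100"):
        r=manip.cut_out(q,c)
        for x in r[:2]:
            P,_,_=pts(c,d,x["mask"])
            print(c,q,round(x["score"],2),np.round(x["position"]),x["mask"].sum(),np.round(np.median(P,0)) if len(P) else None, np.round(np.percentile(P,[2,98],axis=0)).tolist() if len(P) else None)
E
```

```text
{'clock': 0.0, 'joints': array([ 1.16939323e+00,  3.00448740e-01,  1.52160049e+00,  1.93300945e-06,
        1.32069803e+00, -6.65821059e-02]), 'qd': array([-0.00045205, -0.00159577,  0.00108052, -0.00019257,  0.00140731,
        0.00057002]), 'effort': array([ 2.70893288e-04, -5.31813419e+01, -3.52739561e+01,  7.08399201e-02,
        2.43681780e-02, -1.29455289e-04]), 'eef_pos': array([180.70737554, 519.42257205, 404.09025292]), 'eef_rot': array([-3.14044073e+00, -7.86876239e-05,  2.80677114e+00]), 'wrist_force': array([ 0.72839532, -0.29594253,  0.82120218]), 'moment': array([-0.04278381,  0.02910301,  0.01020582]), 'finger_force': 0.0, 'finger_gap': 94.04599525675094}
{'intrinsics': array([[571.41860282,   0.        , 313.37176546],
       [  0.        , 571.41860282, 235.11789679],
       [  0.        ,   0.        ,   1.        ]]), 'pose': array([[-7.43082341e-03,  9.83062866e-01, -1.83117952e-01,
         3.52020794e+02],
       [-9.99633067e-01, -2.53251468e-03,  2.69688232e-02,
         2.84438990e+01],
       [ 2.60482997e-02,  1.83251160e-01,  9.82720967e-01,
         1.419
[... 2154 characters left out ...]
andle_hinge 0.55 [362. 272.] 328 [ 566. -120.   91.] [[537.0, -148.0, 2.0], [658.0, -63.0, 95.0]]
scene handle_hinge 0.27 [330. 282.] 10283 [525. -74.  30.] [[465.0, -190.0, 6.0], [618.0, 132.0, 90.0]]
scene beaker_100 0.85 [421. 378.] 1122 [ 485. -311.   39.] [[450.0, -337.0, 0.0], [500.0, -288.0, 70.0]]
scene beaker_100 0.61 [322. 268.] 850 [548. -31.  50.] [[518.0, -55.0, 24.0], [587.0, -2.0, 58.0]]
scene petri_a 0.96 [240. 178.] 561 [666. 311.  30.] [[642.0, 288.0, 4.0], [700.0, 345.0, 35.0]]
scene petri_a 0.5 [361. 273.] 298 [ 562. -123.   91.] [[537.0, -148.0, 82.0], [595.0, -94.0, 95.0]]
scene flask_100 0.88 [325. 178.] 811 [763. 134.  46.] [[743.0, 114.0, 1.0], [811.0, 192.0, 117.0]]
```

```bash
python3 - <<'E'
import cv2
a=cv2.imread("pics/top0.png")[180:330,220:420];cv2.imwrite("pics/a.png",cv2.resize(a,(800,600),interpolation=2))
E
```

```text
(no output)
```

View pics/a.png

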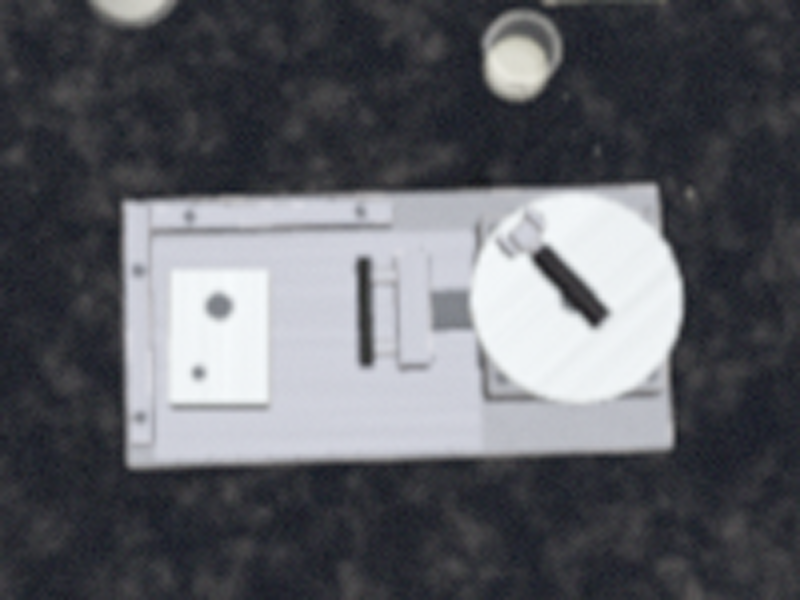

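```bash
python3 -m creep '{"slide":[[3.5,-5,0],[3.5,-5,0],[3.5,-5,0],[3.5,-5,0],[3.5,-5,0],[3.5,-5,0],[3.5,-5,0],[3.5,-5,0]],"turn":[0.15,0.15,0.03,0,0,0,0,0],"claw":[1,1,1,1,1,1,1,1]}'
python3 - <<'E'
from h import *
im,d=snap("wrist","w1");print(manip.read_state()["eef_pos"],manip.read_state()["eef_rot"],manip.calibration("wrist"))
P,u,v=pts("wrist",d);print(P.min(0),P.max(0))
E
```

```text
clock: 2.1
eef_pos: [461.5, 117.6, 404.9]
eef_rot: [3.141, 0.001, 3.137]
wrist_force: [0.1, -0.1, 0.3]
finger_gap: 93.8
finger_force: 0.0
[464.2087158  113.10114922 404.69180218] [-3.14030168e+00  1.19748804e-03  3.13345599e+00] {'intrinsics': array([[352.54795878,   0.        , 320.39042059],
       [  0.        , 352.54795878, 235.68967358],
       [  0.        ,   0.        ,   1.        ]]), 'pose': array([[ 7.42562226e-03, -9.72467919e-01, -2.32918454e-01,
         3.98393014e+02],
       [ 9.99971904e-01,  6.98264849e-03,  2.72632747e-03,
         1.12263335e+02],
       [-1.02487831e-03, -2.32932155e-01,  9.72492448e-01,
         3.85137426e+02],
       [ 0.00000000e+00,  0.00000000e+00,  0.00000000e+00,
         1.00000000e+00]])}
[ -47.74633841 -848.45065449 -808.317381  ] [743.84799508 657.4030127  344.54757603]
```

View pics/w1.png

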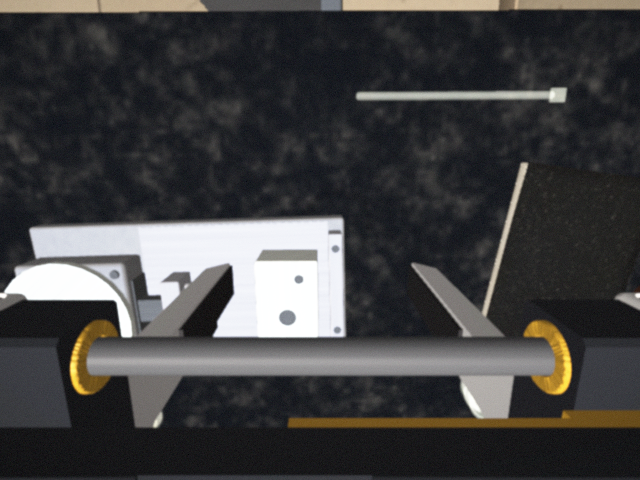

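```bash
python3 -m creep '{"slide":[[4.5,-1,0],[4.5,-1,0],[4.5,-0.5,0],[0,0,0]],"turn":[0,0,0,0],"claw":[1,1,1,1]}'
cat >> h.py <<'E'
def backproj(cam,uv,z):
    c=manip.calibration(cam);K=np.array(c["intrinsics"]);T=np.array(c["pose"])
    uv=np.asarray(uv,float).reshape(-1,2)
    D=np.c_[(uv[:,0]-K[0,2])/K[0,0],-(uv[:,1]-K[1,2])/K[1,1],-np.ones(len(uv))]@T[:3,:3].T
    t=(z-T[2,3])/D[:,2]
    return T[:3,3]+D*t[:,None]
E
python3 - <<'E'
from h import *
im,d=snap("wrist","w2");print(manip.read_state()["eef_pos"],manip.read_state()["eef_rot"])
P,u,v=pts("wrist",d)
def rect(sel,n):
    q=P[sel][:,:2].astype(np.float32);print(n,len(q),np.median(P[sel],0).round(1),cv2.minAreaRect(q), np.percentile(q,[1,99],axis=0).round(1).tolist())
box=(P[:,0]>450)&(P[:,0]<640)&(P[:,1]>-20)&(P[:,1]<160)
rect(box&(abs(P[:,2]-65)<3)&(P[:,0]<585)&(P[:,1]>40),"block top")
rect(box&(abs(P[:,2]-42)<3),"fence top")
rect(box&(abs(P[:,2]-20)<3),"bed")
for r in manip.cut_out("block","wrist")[:2]: print(r["score"],r["position"],r["mask"].sum())
E
```

```text
clock: 2.65
eef_pos: [597.5, 93.9, 403.2]
eef_rot: [-3.141, -0.002, 3.136]
wrist_force: [-1.3, -0.2, -0.4]
finger_gap: 93.9
finger_force: 0.0
[596.27060689  94.27943319 403.56160522] [-3.14143739e+00 -1.61640062e-03  3.13623113e+00]
block top 6251 [533.6  83.4  65.9] ((535.6179809570312, 83.38623046875), (80.07294464111328, 60.039306640625), 0.08616217970848083) [[496.1, 54.2], [574.4, 112.7]]
fence top 4626 [600.6 125.   42.8] ((548.58447265625, 59.303123474121094), (144.68310546875, 161.42030334472656), 1.3767657279968262) [[477.4, -18.5], [620.9, 140.4]]
bed 13366 [523.5  36.8  21.5] ((546.75, 60.424781799316406), (166.42031860351562, 163.64634704589844), 1.111886739730835) [[464.7, -18.6], [627.6, 128.8]]
0.74 [308.9, 154.6] 6358
```

View pics/w2.png

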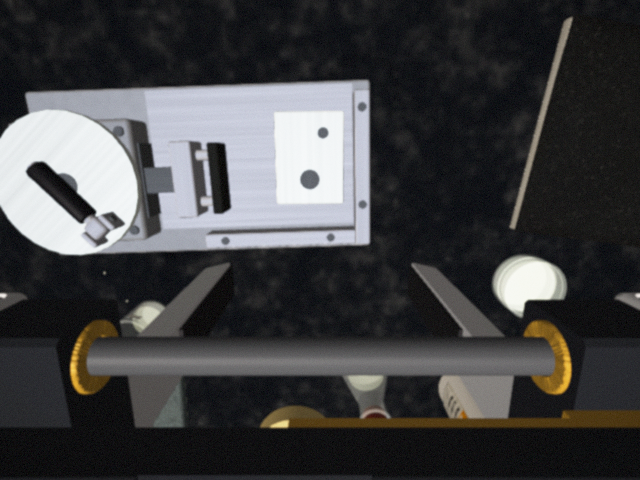

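```bash
python3 - <<'E'
from h import *
im,d=snap("wrist")
P,u,v=pts("wrist",d)
m=lambda z,t,x0,x1,y0,y1:(abs(P[:,2]-z)<t)&(P[:,0]>x0)&(P[:,0]<x1)&(P[:,1]>y0)&(P[:,1]<y1)
def edge(q,along,side):   # fit line to extreme points per 4mm bin
    o=1-along;pts_=[]
    for a in np.arange(q[:,along].min()+6,q[:,along].max()-6,4):
        s=q[abs(q[:,along]-a)<2][:,o]
        if len(s)>5: pts_.append((a,np.percentile(s,98 if side>0 else 2)))
    p=np.array(pts_);k=np.polyfit(p[:,0],p[:,1],1);r=p[:,1]-np.polyval(k,p[:,0]);p=p[abs(r)<2];k=np.polyfit(p[:,0],p[:,1],1)
    return k,(p[:,1]-np.polyval(k,p[:,0])).std()
end=P[m(42,3,480,600,118,150)];back=P[m(42,3,600,635,0,135)]
print("end fence -y edge",edge(end,0,-1),"+y",edge(end,0,1),end.mean(0))
print("back -x edge",edge(back,1,-1),"+x",edge(back,1,1),back.mean(0))
bed=P[m(20,3,455,640,-60,150)];print("bed -x edge",edge(bed[bed[:,1]<120],1,-1))
W=P[m(74,3,470,640,-220,-50)][:,:2].astype(np.float32)
h=cv2.convexHull(W);print("wheel",cv2.minEnclosingCircle(W),cv2.fitEllipse(h),P[m(74,3,470,640,-220,-50)].mean(0))
for q in("handle","handle_end","handle_hinge","wheel"):
  for r in manip.cut_out(q,"wrist")[:1]:
    H,uu,vv=pts("wrist",d,r["mask"]);g=im[vv,uu].max(1)
    print(q,r["score"],r["position"],len(H),H.mean(0))
sel=m(88,12,470,640,-220,-50)&(P[:,2]>84);H=P[sel];g=im[v[sel],u[sel]].max(1)
dk=H[g<70];lt=H[g>=90];print(len(dk),len(lt),"sleeve",cv2.minAreaRect(dk[:,:2].astype(np.float32)),np.percentile(dk[:,2],[5,50,95]),dk.mean(0),"line",cv2.fitLine(dk[:,:2].astype(np.float32),2,0,.1,.1).ravel())
print("lugs",np.median(lt,0),np.percentile(lt,[3,97],axis=0).tolist())
J=P[m(57,5,500,610,-50,15)];print("jaw",np.percentile(J,[2,98],axis=0))
K=P[m(90,12,640,760,-160,0)]
print("obj",len(K),np.percentile(K,[2,98],axis=0) if len(K) else 0)
E
```

```text
end fence -y edge (array([2.82851679e-02, 1.10388097e+02]), np.float64(0.19545687870661033)) +y (array([2.64460899e-02, 1.24764352e+02]), np.float64(0.04864397335330247)) [537.46582096 132.18437181  42.78819961]
back -x edge (array([-2.76637592e-02,  6.09276748e+02]), np.float64(0.14088318945874567)) +x (array([-2.88679767e-02,  6.22648967e+02]), np.float64(0.3852916696121833)) [613.58781149  68.60354116  42.71411004]
bed -x edge (array([-3.30911093e-02,  4.69048629e+02]), np.float64(0.6719218335703009))
wheel ((558.7428588867188, -130.0144805908203), 63.75951385498047) ((558.109375, -129.35836791992188), (124.76232147216797, 126.06898498535156), 61.15764617919922) [ 552.3153116  -128.52762286   74.76762651]
handle 0.87 [69.1, 196.7] 1887 [ 567.13667604 -117.46242365   91.82083243]
handle_end 0.64 [66.1, 198.2] 2165 [ 567.57987058 -118.24490827   91.27289247]
handle_hinge 0.91 [66.2, 199.4] 2034 [ 566.90247679 -118.57606013   91.75917418]
wheel 0.9 [68.5, 182.8] 16343 [ 555.72074501 -125.51340928   77.59238991]
1514 776 sleeve ((568.1788330078125, -113.0498046875), (78.91032409667969, 25.80486488342285), 37.419403076171875) [86.10142827 92.571076   94.67679514] [ 562.6212869  -120.90836045   91.60033542] line [   0.72640264    0.6872694   562.6213     -120.90836   ]
lugs [591.16721649 -99.84721926  92.09214714] [[539.7110048922376, -143.5339476998204, 85.25664293598226], [606.6167576430323, -84.10039395179811, 93.9068607242865]]
jaw [[ 5.22000929e+02 -4.25079227e+01  5.30642846e+01]
 [ 5.87760762e+02  2.77127743e-01  5.81058686e+01]]
obj 0 0
```

```bash
python3 -m creep '{"slide":[[-3,-0.5,-3],[-3,-0.5,-3],[-0.1,-0.1,-5],[0,0,-4.6],[0,0,0],[0,0,0]],"turn":[0.033,0,0,0,0,0],"claw":[1,1,1,1,1,1]}'
python3 -m creep '{"slide":[[0,0,0],[0,0,0],[0,0,0],[0,0,0],[0,0,0],[0,0,0]],"turn":[0,0,0,0,0,0],"claw":[0.55,0.55,0.55,0.55,0.55,0.55]}' 15
```

```text
clock: 3.75
eef_pos: [535.2, 83.6, 250.6]
eef_rot: [3.141, 0.002, -3.113]
wrist_force: [1.1, -0.3, 0.4]
finger_gap: 94.0
finger_force: 0.0
clock: 4.5
eef_pos: [534.8, 83.5, 248.9]
eef_rot: [3.141, 0.0, -3.113]
wrist_force: [-1.5, 0.7, 5.2]
finger_gap: 60.3
finger_force: 14.9
```

```bash
python3 -m creep '{"slide":[[0.8,0.3,0],[0.8,0.3,0],[0.8,0.3,0],[0.5,0.2,0],[0,0,0],[0,0,0]],"turn":[0,0,0,0,0,0],"claw":[0.55,0.55,0.55,0.55,0.55,0.55]}'
python3 -m creep '{"slide":[[0,0.1,0],[0,0.1,0],[0,0.1,0],[0,0,0]],"turn":[0,0,0,0],"claw":[0.55,0.55,0.55,0.55]}'
```

```text
clock: 5.25
eef_pos: [563.9, 94.5, 248.9]
eef_rot: [3.142, 0.001, -3.113]
wrist_force: [1.1, -0.5, 4.2]
finger_gap: 59.9
finger_force: 14.9
clock: 5.75
eef_pos: [563.8, 96.9, 248.9]
eef_rot: [-3.14, 0.0, -3.113]
wrist_force: [1.0, -7.8, 5.7]
finger_gap: 59.8
finger_force: 14.9
```

```bash
python3 -m creep '{"slide":[[0.1,0,0],[0.1,0,0],[0.1,0,0],[0.1,0,0],[0,0,0]],"turn":[0,0,0,0,0],"claw":[0.55,0.55,0.55,0.55,0.55]}'
```

```text
clock: 6.38
eef_pos: [567.0, 97.1, 248.7]
eef_rot: [-3.14, -0.004, -3.114]
wrist_force: [-13.5, -5.1, 13.5]
finger_gap: 59.6
finger_force: 15.0
```

```bash
python3 -m creep '{"slide":[[0,0,0],[0,0,0],[0,0,4],[0.5,-0.5,5],[2.5,-5.5,4],[2.5,-5.5,2.5],[0,0,0],[0,0,0]],"turn":[0,0,0,0,0,0,0,0],"claw":[1,1,1,1,1,1,1,1]}'
cat > look.py <<'E'
from h import *
im,d=snap("wrist","w3");P,u,v=pts("wrist",d);print(manip.read_state()["eef_pos"])
m=lambda z,t,x0,x1,y0,y1:(abs(P[:,2]-z)<t)&(P[:,0]>x0)&(P[:,0]<x1)&(P[:,1]>y0)&(P[:,1]<y1)
b=P[m(66,2.5,500,640,50,150)];print("block",cv2.minAreaRect(b[:,:2].astype(np.float32)))
W=P[m(74.7,2,470,640,-220,-50)][:,:2].astype(np.float32)
h=cv2.convexHull(W).reshape(-1,2)
from scipy.optimize import least_squares
f=least_squares(lambda p:np.hypot(h[:,0]-p[0],h[:,1]-p[1])-p[2],[558,-130,63],loss="soft_l1");print("wheel",f.x)
c=f.x[:2]
sel=m(93,3,490,625,-200,-60);H=P[sel];H=H[H[:,2]>np.percentile(H[:,2],50)]
print("top z",np.percentile(P[sel][:,2],[5,50,95,99]));l=cv2.fitLine(H[:,:2].astype(np.float32),2,0,.1,.1).ravel();print("ridge line",l,"offset from centre",l[0]*(l[3]-c[1])-l[1]*(l[2]-c[0]), "angle",np.arctan2(l[1],l[0]))
t=(H[:,:2]-c)@l[:2];print("extent along",np.percentile(t,[0.5,99.5]))
E
python3 look.py
```

```text
clock: 7.38
eef_pos: [618.0, -7.3, 396.1]
eef_rot: [3.141, -0.001, -3.114]
wrist_force: [-0.5, 1.1, -1.1]
finger_gap: 94.2
finger_force: 0.0
[617.93613     -6.72082427 396.05078889]
block ((566.4527587890625, 95.97801971435547), (78.49164581298828, 60.689517974853516), 1.6854643821716309)
wheel [ 558.06107006 -129.71686445   62.68909166]
top z [90.43330829 92.45352862 94.23660717 94.85097336]
ridge line [   0.7488955    0.6626881  568.7486    -119.83865  ] offset from centre 0.3152517966723378 angle 0.7244025
extent along [-20.99717039  56.84518861]
```

View pics/w3.png

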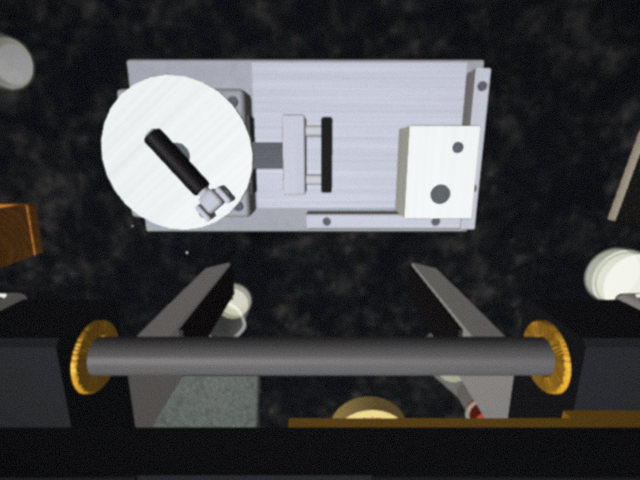

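```bash
python3 -m creep '{"slide":[[-2,-4,0],[-2,-4,0],[-2,-4,-2],[-0.7,-1,-4],[0,0,-3.5],[0,0,0],[0,0,0]],"turn":[0.18,0.18,0.18,0.16,0,0,0],"claw":[0.6,0.6,0.6,0.6,0.6,0.6,0.6]}' 12
python3 -c "
from h import *
s=manip.read_state();print(s['joints'].round(2),s['eef_pos'],s['eef_rot'])"
```

```text
clock: 8.3
eef_pos: [555.5, -122.4, 303.0]
eef_rot: [-3.131, -0.013, -2.432]
wrist_force: [-0.3, -0.3, 0.1]
finger_gap: 56.1
finger_force: 0.0
[-0.28  0.44  1.57 -0.02  1.12 -2.55] [ 555.52542421 -122.44066337  303.03652232] [-3.13144597 -0.01253191 -2.43157504]
```

```bash
python3 -m creep '{"slide":[[0,0,3],[0,0,0],[0,0,0],[0,0,0],[0,0,0],[0,0,0],[0,0,0],[0,0,0]],"turn":[-0.18,-0.18,-0.18,-0.18,-0.18,-0.18,-0.18,-0.18],"claw":[0.6,0.6,0.6,0.6,0.6,0.6,0.6,0.6]}'
python3 -m creep '{"slide":[[0,0,0],[0,0,0],[0,0,0],[0,0,0],[0,0,0],[0,0,0],[0,0,0],[0,0,0]],"turn":[-0.18,-0.18,-0.18,-0.18,-0.18,-0.18,-0.18,-0.18],"claw":[0.6,0.6,0.6,0.6,0.6,0.6,0.6,0.6]}'
python3 -m creep '{"slide":[[0,0,0],[0,0,0],[0,0,0]],"turn":[-0.18,0,0],"claw":[0.6,0.6,0.6]}'

```

```text
clock: 9.3
eef_pos: [555.4, -122.7, 333.6]
eef_rot: [-3.134, -0.011, 2.405]
wrist_force: [0.3, 0.9, 0.8]
finger_gap: 56.4
finger_force: 0.0
clock: 10.3
eef_pos: [555.4, -122.7, 333.6]
eef_rot: [-3.135, -0.014, 0.965]
wrist_force: [0.4, 0.6, -0.7]
finger_gap: 56.1
finger_force: 0.0
clock: 10.68
eef_pos: [555.3, -122.9, 332.6]
eef_rot: [-3.134, -0.014, 0.795]
wrist_force: [0.4, -0.7, -0.3]
finger_gap: 56.3
finger_force: 0.0
```

```bash
cat > tip.py <<'E'
from h import *
from scipy.spatial.transform import Rotation as R
def tip(L=191):
    s=manip.read_state();return s["eef_pos"]+R.from_euler("xyz",s["eef_rot"]).apply([0,0,L]),s
if __name__=="__main__":
    p,s=tip();print(p.round(1),s["eef_rot"].round(3),s["joints"].round(2)); t=np.array([550.6,-136.3,86])
    print("delta cm",((t-p)/10).round(2),"dyaw",0.727-s["eef_rot"][2])
E
python3 tip.py
```

```text
[ 556.  -119.9  141.6] [-3.134 -0.014  0.795] [-0.28  0.41  1.55  0.02  1.18  0.48]
delta cm [-0.54 -1.64 -5.56] dyaw -0.06799014352131871
```

```bash
python3 -m creep '{"slide":[[-0.54,-1.64,0],[0,0,-2.5],[0,0,-2],[0,0,0],[0,0,0]],"turn":[-0.068,0,0,0,0],"claw":[0.6,0.6,0.6,0.6,0.6]}'
python3 tip.py
```

```text
clock: 11.3
eef_pos: [549.8, -140.0, 287.7]
eef_rot: [-3.133, -0.014, 0.722]
wrist_force: [-0.2, -0.5, 0.7]
finger_gap: 56.5
finger_force: 0.0
[ 550.8 -137.    96.7] [-3.133 -0.014  0.722] [-0.32  0.46  1.59  0.02  1.09  0.52]
delta cm [-0.02  0.07 -1.07] dyaw 0.005198623270655678
```

```bash
python3 -m creep '{"slide":[[0,0.07,-1.0],[0,0,0],[0,0,0],[0,0,0],[0,0,0],[0,0,0],[0,0,0]],"turn":[0,0,0,0,0,0,0],"claw":[0.6,0.6,0.1,0.1,0.1,0.1,0.1]}' 12
python3 tip.py
```

```text
clock: 12.18
eef_pos: [549.7, -138.6, 276.8]
eef_rot: [-3.132, -0.013, 0.723]
wrist_force: [-2.0, 1.7, 1.7]
finger_gap: 16.7
finger_force: 12.0
[ 550.4 -135.6   85.8] [-3.132 -0.013  0.723] [-0.31  0.47  1.6   0.02  1.07  0.53]
delta cm [ 0.02 -0.07  0.02] dyaw 0.004406507485467226
```

```bash
python3 -m creep '{"slide":[[0.09,0.08,1.17],[0.25,0.23,1.13],[0.41,0.37,1.04],[0,0,0]],"turn":[0,0,0,0],"claw":[0.1,0.1,0.1,0.1]}'
```

```text
clock: 12.68
eef_pos: [557.5, -131.6, 311.4]
eef_rot: [-3.133, -0.014, 0.723]
wrist_force: [-5.2, 1.6, 3.7]
finger_gap: 16.6
finger_force: 12.0
```

```bash
python3 -m creep '{"slide":[[0.56,0.5,0.91],[0.68,0.6,0.75],[0.78,0.69,0.55],[0.84,0.75,0.34],[0.87,0.78,0.12],[0.1,0.1,0],[0,0,0]],"turn":[0,0,0,0,0,0,0],"claw":[0.1,0.1,0.1,0.1,0.1,0.1,0.1]}'
python3 tip.py
```

```text
clock: 13.55
eef_pos: [596.0, -97.3, 337.9]
eef_rot: [-3.134, -0.015, 0.723]
wrist_force: [-2.9, 2.8, 6.6]
finger_gap: 16.3
finger_force: 12.0
[597.1 -94.3 146.9] [-3.134 -0.015  0.723] [-0.22  0.48  1.44  0.02  1.23  0.62]
delta cm [-4.65 -4.2  -6.09] dyaw 0.003966569513923157
```

```bash
python3 -m creep '{"slide":[[0.15,0.13,0],[0.15,0.13,0],[0,0,0]],"turn":[0,0,0],"claw":[0.1,0.1,0.1]}'
python3 tip.py
```

```text
clock: 13.92
eef_pos: [598.8, -94.9, 337.8]
eef_rot: [-3.134, -0.014, 0.723]
wrist_force: [-5.5, 1.8, 6.1]
finger_gap: 15.9
finger_force: 11.9
[599.8 -92.  146.8] [-3.134 -0.014  0.723] [-0.22  0.48  1.43  0.02  1.23  0.62]
delta cm [-4.92 -4.43 -6.08] dyaw 0.004196221430508795
```

```bash
python3 - <<'E'
from h import *
im,d=snap("scene");cv2.imwrite("pics/s1.png",cv2.resize(im[190:310,300:460,::-1],(800,600),interpolation=2))
P,u,v=pts("scene",d)
g=im[v,u].max(1)
E
```

```text
(no output)
```

View pics/s1.png

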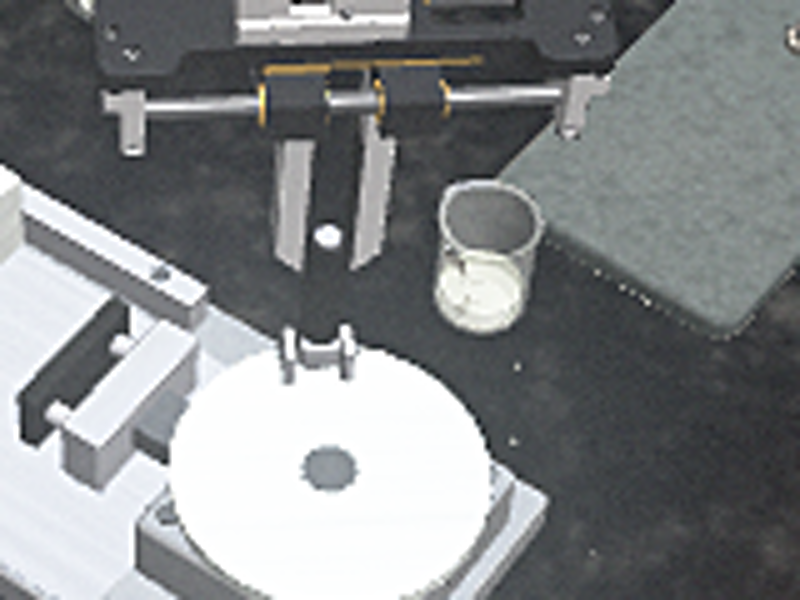

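```bash
python3 -m creep '{"slide":[[0,0,0],[0,0,0],[-0.44,-0.4,-1],[0,0,-2],[0,0,0],[0,0,0],[0,0,0]],"turn":[0,0,0,0,0,0,0],"claw":[0.35,0.35,0.35,0.35,0.1,0.1,0.1]}' 25
python3 tip.py; python3 -m creep '{"slide":[[0.15,0.13,0],[0.15,0.13,0],[0,0,0]],"turn":[0,0,0],"claw":[0.1,0.1,0.1]}'
python3 tip.py
```

```text
clock: 14.85
eef_pos: [594.1, -99.1, 307.1]
eef_rot: [-3.133, -0.013, 0.723]
wrist_force: [-1.4, -0.1, -2.8]
finger_gap: 16.6
finger_force: 25.0
[594.9 -96.1 116.1] [-3.133 -0.013  0.723] [-0.23  0.51  1.47  0.02  1.17  0.61]
delta cm [-4.43 -4.02 -3.01] dyaw 0.004293153735802524
clock: 15.22
eef_pos: [596.8, -97.0, 307.0]
eef_rot: [-3.132, -0.011, 0.722]
wrist_force: [-8.2, -4.5, 1.6]
finger_gap: 16.7
finger_force: 25.0
[597.1 -94.3 116. ] [-3.132 -0.011  0.722] [-0.22  0.51  1.46  0.02  1.17  0.62]
delta cm [-4.65 -4.2  -3.  ] dyaw 0.004527416656626149
```

```bash
cat > circ.py <<'E'
from tip import *
import sys
C=np.array([558.1,-129.7]);r=51.
def rep():
    p,s=tip(180);q=p[:2]-C;a=np.arctan2(q[1],q[0]);e=q/np.hypot(*q);F=s["wrist_force"][:2]
    print("t",round(s["clock"],2),"angle",round(a,3),"rad",np.hypot(*q).round(1),"Frad",round(F@e,1),"Ftan(resist)",round(F@np.array([-e[1],e[0]]),1),"z",p[2].round(1),"gap",s["finger_gap"].round(1));return a
if __name__=="__main__":
    a=rep();step=float(sys.argv[1]);n=int(sys.argv[2])
    if len(sys.argv)>3: a=float(sys.argv[3])
    th=a-step*np.arange(n+1);p=r*np.c_[np.cos(th),np.sin(th)]/10
    print([[float(x),float(y),0] for x,y in np.diff(p,axis=0).round(2)],"end",th[-1])
E
python3 circ.py 0.3927 16 0.733
```

```text
Traceback (most recent call last):
  File "circ.py", line 8, in <module>
    a=rep();step=float(sys.argv[1]);n=int(sys.argv[2])
  File "circ.py", line 6, in rep
    print("t",round(s["clock"],2),"angle",round(a,3),"rad",np.hypot(*q).round(1),"Frad",round(F@e,1),"Ftan(resist)",round(F@np.array([-e[1],e[0]]),1),"z",p[2].round(1),"gap",s["finger_gap"].round(1));return a
                                                                                                                                                                              ^^^^^^^^^^^^^^^^^^^^^
AttributeError: 'float' object has no attribute 'round'
```

```bash
sed -i 's/s\["finger_gap"\].round(1)/round(s["finger_gap"],1)/' circ.py
python3 circ.py 0.3927 16 0.733
```

```text
t 15.22 angle 0.736 rad 52.5 Frad -9.1 Ftan(resist) 2.2 z 127.0 gap 16.7
[[1.02, -1.71, 0], [0.29, -1.97, 0], [-0.49, -1.93, 0], [-1.19, -1.59, 0], [-1.71, -1.02, 0], [-1.97, -0.29, 0], [-1.93, 0.49, 0], [-1.59, 1.19, 0], [-1.02, 1.71, 0], [-0.29, 1.97, 0], [0.49, 1.93, 0], [1.19, 1.59, 0], [1.71, 1.02, 0], [1.97, 0.29, 0], [1.93, -0.49, 0], [1.59, -1.19, 0]] end -5.5502
```

```bash
python3 -m creep '{"slide":[[-0.11,-0.1,0],[1.02,-1.71,0],[0.29,-1.97,0],[0,0,0]],"turn":[0,0,0,0],"claw":[0.1,0.1,0.1,0.1]}' 30
python3 circ.py 0.3927 1
```

```text
clock: 15.72
eef_pos: [608.9, -135.4, 307.0]
eef_rot: [-3.132, -0.012, 0.722]
wrist_force: [-8.6, -5.0, 0.4]
finger_gap: 16.7
finger_force: 30.0
t 15.72 angle -0.058 rad 51.3 Frad -8.3 Ftan(resist) -5.4 z 127.0 gap 16.7
[[-0.5, -1.93, 0]] end -0.45046371242527106
```

```bash
python3 -m creep '{"slide":[[-0.54,-1.93,0],[-1.19,-1.59,0],[-1.71,-1.02,0],[-1.97,-0.29,0],[-1.93,0.49,0]],"turn":[0,0,0,0,0],"claw":[0.1,0.1,0.1,0.1,0.1]}'
python3 circ.py 0.3927 1
```

```text
clock: 16.35
eef_pos: [535.9, -177.0, 307.1]
eef_rot: [-3.134, -0.017, 0.722]
wrist_force: [14.5, 14.8, -7.6]
finger_gap: 16.7
finger_force: 30.0
t 16.35 angle -2.01 rad 48.9 Frad -19.6 Ftan(resist) 6.8 z 127.2 gap 16.7
[[-1.6, 1.18, 0]] end -2.4025789118292744
```

```bash
sed -i 's/C=np.array.*/C=np.array([559.1,-128.7]);r=50.2/' circ.py; python3 circ.py 0.3927 14 -2.034
```

```text
t 16.35 angle -2.019 rad 50.2 Frad -19.6 Ftan(resist) 6.7 z 127.2 gap 16.7
[[-1.55, 1.2, 0], [-0.97, 1.7, 0], [-0.25, 1.94, 0], [0.52, 1.89, 0], [1.2, 1.55, 0], [1.7, 0.97, 0], [1.94, 0.25, 0], [1.89, -0.52, 0], [1.55, -1.2, 0], [0.97, -1.7, 0], [0.25, -1.94, 0], [-0.52, -1.89, 0], [-1.2, -1.55, 0], [-1.7, -0.97, 0]] end -7.5318
```

```bash
python3 -m creep '{"slide":[[-1.45,1.35,0],[-0.97,1.7,0],[-0.25,1.94,0],[0.52,1.89,0]],"turn":[0,0,0,0],"claw":[0.1,0.1,0.1,0.1]}'
python3 circ.py 0.3927 1
```

```text
clock: 16.85
eef_pos: [513.8, -109.0, 307.1]
eef_rot: [-3.133, -0.011, 0.722]
wrist_force: [1.2, -7.8, -4.0]
finger_gap: 16.6
finger_force: 30.0
t 16.85 angle 2.68 rad 50.1 Frad -4.5 Ftan(resist) 6.4 z 127.2 gap 16.6
[[1.2, 1.55, 0]] end 2.287788015783042
```

```bash
python3 -m creep '{"slide":[[1.2,1.55,0],[1.7,0.97,0],[1.94,0.25,0],[1.89,-0.52,0]],"turn":[0,0,0,0],"claw":[0.1,0.1,0.1,0.1]}'
python3 circ.py 0.3927 1
```

```text
clock: 17.35
eef_pos: [581.9, -85.7, 307.0]
eef_rot: [-3.131, -0.013, 0.723]
wrist_force: [-9.7, -4.6, 2.6]
finger_gap: 16.6
finger_force: 30.0
t 17.35 angle 1.102 rad 51.5 Frad -8.5 Ftan(resist) 6.5 z 127.0 gap 16.6
[[1.54, -1.21, 0]] end 0.7091851143602879
```

```bash
python3 circ.py 0.2 16 1.1076;  python3 -m creep '{"slide":[[0.79,-0.62,0],[0.66,-0.77,0]],"turn":[0,0],"claw":[0.1,0.1]}'
python3 circ.py 0.2 1
```

```text
t 17.35 angle 1.102 rad 51.5 Frad -8.5 Ftan(resist) 6.5 z 127.0 gap 16.6
[[0.85, -0.54, 0], [0.72, -0.69, 0], [0.57, -0.82, 0], [0.4, -0.92, 0], [0.21, -0.98, 0], [0.01, -1.0, 0], [-0.19, -0.98, 0], [-0.38, -0.93, 0], [-0.56, -0.83, 0], [-0.71, -0.7, 0], [-0.84, -0.55, 0], [-0.93, -0.37, 0], [-0.99, -0.18, 0], [-1.0, 0.02, 0], [-0.98, 0.22, 0], [-0.91, 0.41, 0]] end -2.0924000000000005
clock: 17.6
eef_pos: [596.7, -99.3, 307.1]
eef_rot: [-3.132, -0.016, 0.723]
wrist_force: [2.7, 10.8, -2.2]
finger_gap: 16.4
finger_force: 30.0
t 17.6 angle 0.702 rad 50.6 Frad 9.1 Ftan(resist) 6.5 z 127.2 gap 16.4
[[0.57, -0.83, 0]] end 0.501605383429464
```

```bash
python3 -m creep '{"slide":[[0.69,-0.72,0],[0.44,-0.9,0]],"turn":[0,0],"claw":[0.1,0.1]}'
python3 circ.py 0.2 1
```

```text
clock: 17.85
eef_pos: [607.4, -116.1, 307.0]
eef_rot: [-3.13, -0.013, 0.723]
wrist_force: [-12.3, 6.4, 4.4]
finger_gap: 16.4
finger_force: 30.0
t 17.85 angle 0.311 rad 51.1 Frad -9.8 Ftan(resist) 9.9 z 127.0 gap 16.4
[[0.21, -0.98, 0]] end 0.11081271210311688
```

```bash
python3 -m creep '{"slide":[[0.2,-0.98,0]],"turn":[0],"claw":[0.1]}'
python3 circ.py 0.2 1;  python3 -m creep '{"slide":[[0,-1.0,0]],"turn":[0],"claw":[0.1]}'
python3 circ.py 0.2 1
```

```text
clock: 17.98
eef_pos: [609.3, -125.7, 307.0]
eef_rot: [-3.129, -0.013, 0.723]
wrist_force: [-11.7, 11.6, 3.9]
finger_gap: 16.2
finger_force: 30.0
t 17.98 angle 0.123 rad 50.9 Frad -10.2 Ftan(resist) 12.9 z 127.0 gap 16.2
[[0.02, -1.0, 0]] end -0.07723422472561492
clock: 18.1
eef_pos: [609.3, -135.3, 307.0]
eef_rot: [-3.129, -0.014, 0.723]
wrist_force: [-9.2, 15.9, 4.0]
finger_gap: 16.8
finger_force: 30.0
t 18.1 angle -0.062 rad 50.6 Frad -10.2 Ftan(resist) 15.3 z 127.0 gap 16.8
[[-0.16, -0.99, 0]] end -0.26216912981550095
```

```bash
python3 -m creep '{"slide":[[0,0.1,0],[0,0,0],[0,0,0],[0,0,0],[0,0,3],[0,0,5],[0,0,4]],"turn":[0,0,0,0,0,0,0],"claw":[0.1,0.4,0.4,0.4,0.4,0.4,0.4]}'
python3 -m creep '{"slide":[[-5,5,0],[-5,5,0],[-5,5,0],[0,0,0]],"turn":[0,0,0,0],"claw":[0.4,0.4,0.4,0.4]}'
python3 - <<'E'
from h import *
im,d=snap("scene");P,u,v=pts("scene",d)
cv2.imwrite("pics/s2.png",cv2.resize(im[160:340,240:460,::-1],(800,600),interpolation=2))
im,d=snap("top");P,u,v=pts("top",d)
m=lambda z,t,x0,x1,y0,y1:(abs(P[:,2]-z)<t)&(P[:,0]>x0)&(P[:,0]<x1)&(P[:,1]>y0)&(P[:,1]<y1)
cv2.imwrite("pics/t2.png",cv2.resize(im[180:330,220:420,::-1],(800,600),interpolation=2))
b=P[m(66,5,500,640,50,150)];print("block",cv2.minAreaRect(b[:,:2].astype(np.float32)))
for z in (110,125,140,155):
    b=P[m(z,8,580,640,-170,-100)];print(z,len(b),np.median(b,0) if len(b) else 0)
E
```

```text
clock: 18.98
eef_pos: [609.3, -135.4, 429.1]
eef_rot: [-3.134, -0.014, 0.722]
wrist_force: [0.8, 0.1, 1.1]
finger_gap: 37.4
finger_force: 0.0
clock: 19.48
eef_pos: [474.8, -0.9, 427.7]
eef_rot: [-3.133, -0.014, 0.725]
wrist_force: [0.1, -0.5, -0.3]
finger_gap: 37.7
finger_force: 0.0
block ((564.8041381835938, 97.93344116210938), (80.27696990966797, 57.825435638427734), 0.30344918370246887)
110 11 [ 599.15827279 -121.20717912  110.09882921]
125 9 [ 599.80374639 -119.3586791   125.86612308]
140 12 [ 599.08602687 -120.33015838  140.12652956]
155 46 [ 604.96811441 -125.24608834  156.739176  ]
```

View pics/s2.png

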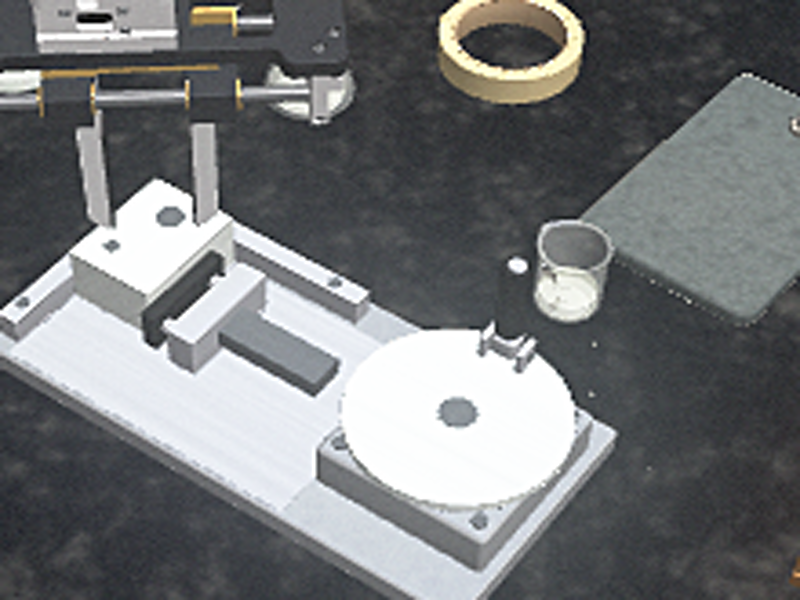

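View pics/t2.png

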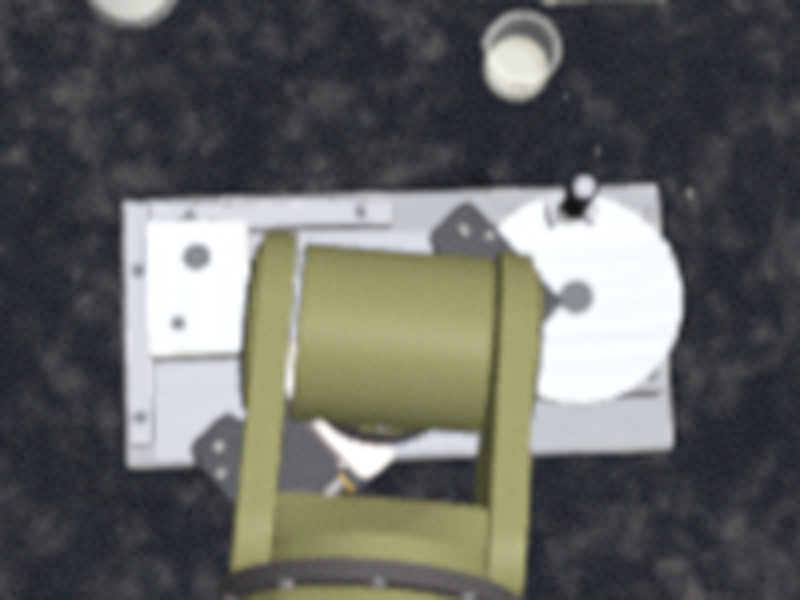

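```bash
python3 -m creep '{"slide":[[0,-5,0],[0,-5,0],[0,-5,0],[0,-1,0],[0,0,0],[0,0,0]],"turn":[0,0,0,0,0,0],"claw":[0.4,0.4,0.4,0.4,0.4,0.4]}'
python3 - <<'E'
from h import *
for cam in("wrist","top"):
    im,d=snap(cam,"f_"+cam);P,u,v=pts(cam,d)
    m=lambda z,t,x0,x1,y0,y1:(abs(P[:,2]-z)<t)&(P[:,0]>x0)&(P[:,0]<x1)&(P[:,1]>y0)&(P[:,1]<y1)
    def R(n,s):
        b=P[s]; print(cam,n,len(b),np.median(b,0).round(1) if len(b) else 0,cv2.minAreaRect(b[:,:2].astype(np.float32)) if len(b)>5 else 0)
    R("cap",m(158,2.5,580,640,-170,-90));R("lugs",m(90,3,580,640,-170,-90));R("block",m(66,3,500,640,40,150))
    W=P[m(74.7,2,470,640,-220,-50)][:,:2].astype(np.float32);print("wheel",cv2.minEnclosingCircle(W))
    R("jawtop",m(57,5,500,610,0,64))
E
```

```text
clock: 20.32
eef_pos: [477.1, -162.1, 426.8]
eef_rot: [-3.132, -0.013, 0.723]
wrist_force: [-0.9, 0.2, 0.4]
finger_gap: 37.5
finger_force: 0.0
wrist cap 510 [ 607.5 -126.5  157.9] ((608.0160522460938, -126.6231689453125), (16.143030166625977, 16.176782608032227), 11.537637710571289)
wrist lugs 269 [ 606.8 -121.4   91.7] ((607.848388671875, -126.65763092041016), (15.83581256866455, 31.79710578918457), 3.9957058429718018)
wrist block 239 [532.3  69.9  65.4] ((531.2570190429688, 70.43384552001953), (11.444281578063965, 24.03495216369629), 42.42155838012695)
wheel ((558.3286743164062, -130.1524658203125), 63.0238151550293)
wrist jawtop 2041 [543.9  36.4  56.1] ((550.99462890625, 44.605918884277344), (65.24901580810547, 39.77097702026367), 1.4261407852172852)
top cap 26 [ 605.6 -125.1  157.7] ((605.9381713867188, -124.95246124267578), (13.85568618774414, 14.628597259521484), 29.86330223083496)
top lugs 23 [ 604.6 -116.7   89.7] ((605.5869140625, -124.839111328125), (13.836509704589844, 31.52918815612793), 4.311276435852051)
top block 572 [565.5  98.1  65.3] ((564.8775024414062, 97.76614379882812), (80.37772369384766, 57.77498245239258), 0.545671284198761)
wheel ((555.9698486328125, -128.099365234375), 62.694515228271484)
top jawtop 269 [550.6  40.4  55.9] ((550.6829223632812, 38.12963104248047), (68.20272064208984, 48.27299499511719), 0.183832585811615)
```

View pics/f_wrist.png

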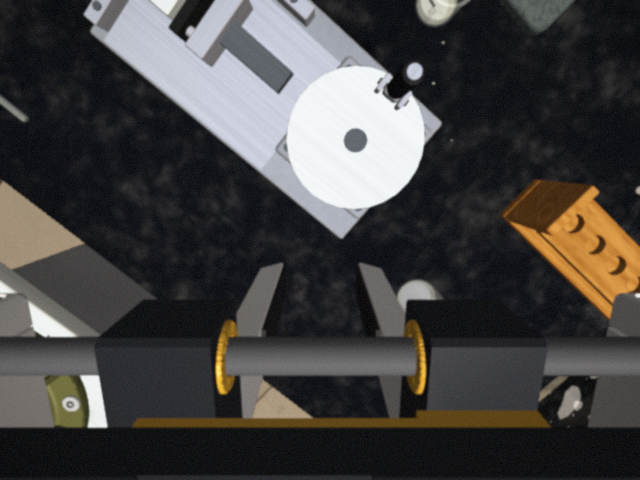

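```bash
python3 -c "
from cell import manip
print(manip.sign_off())"
```

```text
the job is handed in; nothing more can be done
None
```

I pushed the block flush into the corner, flipped the handle fully upright, and cranked the wheel clockwise about 6.9 rad. The jaw then held the block at an estimated 35–45 N, above the 30 N "firm" mark and below the 90 N limit, and I let go and handed the job in at about 20 s; no contact with the glassware was seen, and the verdict was not reported.

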